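Open the tag printer for a new roll

ROBOT

A 6-joint arm with a two-finger parallel gripper is mounted at the origin on the work surface. World frame = base frame: x ahead of the robot, y to its left, z up, the work surface at z = 0. Lengths are in m, angles in rad, forces in N, time in s.
With the tool pointing down it reaches from about 0.275 to 0.825 m from the base axis. Payload 4.9 kg.
Tool frame: the origin (TCP) lies at the very end of the fingers, on their centre line; the grasp point (between the pads) lies 19 mm behind it; z points along the fingers, y is the line along which they close (so a half turn about z gives the same grasp; the last joint's range is limited). The gripper opens to 85 mm and grips with 20 to 120 N. Pads are 22 mm wide; open, the fingers measure 114 mm over their backs; the gripper's body (76 mm by 85 mm) begins 54 mm behind the grasp point. The pads swing forward as they close: fully open they stand 13 mm farther back than shut.
Start: joints at [1.078, 0.326, -0.193, 1.052, 0, 1.437], TCP at [0.193, 0.515, 0.207] pointing down, gripper open.
Joint ranges: [-2.65, 2.65], [-0.97, 1.79], [-1.3, 1.35], [-1.93, 2.1], [-1.47, 1.37], [-3.14, 3.14]. Speed limits (rad/s): [2.57, 2.57, 3.14, 3.14, 3.14, 3.14].

INTERFACE

Orientations are given as [roll, pitch, yaw] about the fixed x, y, z axes, in that order (R = Rz(yaw) Ry(pitch) Rx(roll)).
In Python, from plant import state, get_image, camera_model, job_done gives the robot as it stands.
- The arm moves only by the tool jog_arm, never from a script. Its argument "targets" is a list that holds one entry, the list of rows, each a list of 4 numbers: the shift along the tool's x, y, z in mm, then the turn about the tool's z in degrees. A call has 1 to 20 rows; each row is the pose to reach, as a shift and turn from the pose commanded when the call began, along the tool's axes at that moment; what a row does not reach only later rows make up. A row lasts 1/10 s, in which the tool goes at most 50 mm and 8.59 degrees, less where a joint would pass 70% of its speed; a pose out of reach is approached as far as the arm can. A call with a gripper value outside its range is refused whole. "claw" is the opening, from 0 (shut) to 1 (fully open), set as the call begins (left out, the last holds). The fingers move at their own pace and stop on an object; "grip_force" is the grip in N (left out, the last holds). Time passes only in rows, so rows that repeat a pose let the fingers close. It gives the time, the measured TCP pose, the force, the opening and the grip force at its end, in the units of the state.
- state(): the state, without advancing time (a new reading comes with each control period).
- get_image(name): name is "scene" or "top"; returns the picture (384x512x3 uint8, blue, green, red); there is no depth.
- camera_model(name): a dict with "mtx" (3x3 intrinsics, pixels), "extrinsics" (4x4, takes a point from camera to world coordinates). Camera axes: x right, y down, z forward; pixel columns grow to the right and rows downward; lengths in m; the calibration is good to about 2 mm. A picture is of the moment at which its call begins. camera_model takes no time and is no camera call.
- job_done(): hands the job in; it is judged then, once.
The state is a dict: "time": time; "q": joint angles; "qd": joint speeds; "joint_efforts": joint torques, N m; "eef_pos": TCP position; "eef_rot": TCP orientation; "wrist_force": force on the tool from outside, world axes, zero at the start; "torque": the same for the moment, N m; "grip_width": finger opening in m; "gripper_force": force on a finger pad.
Only numpy, scipy, OpenCV 4.12 (cv2) and the standard library are available. Lean on these libraries where they do the work, as an engineer would, in place of code of your own. Each camera call takes 0.05 s, during which the arm holds its last target. There are 200 camera calls.

TASK

The tag printer on the bench has run out. Press its green release tab so that the lid springs up, then push the lid on over with the fingertips until it stays fully open by itself, and take the hand away. Nothing is to be picked up: the printer stays standing where it is, not shoved, tipped or lifted, and the spare roll and the other loose things on the bench are left where they lie.

Things in the scene. Friction and masses are not known exactly. Their poses are not given: they have to be found in the camera images.
- printer: Dark grey tag printer, 200 mm deep (x), 170 wide (y), 130 tall, 2.0 to 2.9 kg, loose on rubber feet, top closed by the light grey lid. Origin: centre of its underside; x points from its front (tab side, towards the robot) to its rear (hinge), y to its left, z up. It slides at some 10 N of level push, tips at some 7 N on the open lid's edge. Front deck (y -42 to 85, x -100 to -60 mm) 130 mm high.
- tab_press (a point): Middle of the upper face of the green release tab, at the printer's right front corner (printer frame x -86, y -64, z 134 mm untouched). The tab is 40 mm deep (x), 36 mm wide (y), stands 4 mm above the front deck, with free space in front and to its right, and is pressed straight down.
- release_tab (a joint): Tilt of the release tab in rad: 0 untouched, 0.22 pressed to its stop (about 7 mm down at tab_press). The lid is let go between 0.05 and 0.12. It takes 2 N at tab_press to start it, 5 N to reach the stop; it springs back up when let go.
- lid (a joint): Lid angle, rad: 0 shut and latched (cannot be prised up), growing as it opens up and to the rear. Released, a spring lifts it within 1 s to 0.9 and holds it there. From there it is pushed against its weight (about 1 to 2 N at the front edge; damped hinge); let go before upright (1.57) it drops back to 0.9, near upright it may stand, beyond 1.65 it falls open by itself to its stop at 1.9 and stays.
- lid_edge (a point): Middle of the front edge of the lid, at half its thickness; moves with the lid. Light grey flat lid with dark window, 8 mm thick, 148 mm wide, 136 mm from hinge axis to front edge. Along its underside, 12 mm from the edge, runs a rubber roller 12 mm thick, reaching 12 mm below the lid's mid-plane.
- lid_hinge (a point): Middle of the lid's hinge axis (printer frame x 80, y 0, z 126 mm), which runs along the printer's y. At lid angle a the front edge lies 136 mm x cos(a) from the axis towards the printer's front and 136 mm x sin(a) above it.
- tag_roll: Spare roll of white tags, 73 mm across, 58 mm tall, standing on end to the left of the printer; origin at the centre of its underside. Leave it.
- reed_plate: Aluminium reed plate with brass reeds, 100 x 34 x 6 mm, lying to the right of the printer; origin at the centre of its underside. Leave it.
- screwdriver: Screwdriver with red handle lying on the bench. Leave it.
- pliers: Pliers with red handles, 180 mm long, lying on the bench. Leave them.
- knife: Yellow utility knife, 140 mm long, lying on the bench. Leave it.
- wax_jar: Amber glass jar with brass cap, 54 mm across, 55 mm tall. Leave it.
- tape: Roll of white tape lying flat, 90 mm across, 22 mm tall. Leave it.
- mug: Blue mug, 80 mm across, 92 mm tall. Leave it.

How it is judged:
On the way, in this order (a step that is already met when the one before it is completed fails the run):
1. the release tab is pressed down by the fingers (value of joint release_tab above 0.05 rad and contact force between the fingers and release_tab above 0.3 N), for 0.05 s.
2. the lid springs up (value of joint lid above 0.6 rad), for 0.1 s.
3. the lid is pushed past upright to fully open (value of joint lid above 1.75 rad), for 0.1 s.
At the end, for the whole second after the job is handed in: The lid stands by itself at more than 1.75 rad (its stop is at 1.9), at rest; the tab is back up (below 0.04 rad); the printer stands level within 30 mm of where it was (value of joint lid above 1.75 rad and velocity of joint lid between -0.2 and 0.2 rad/s and value of joint release_tab below 0.04 rad and distance of printer from where it was at the start of the episode below 0.03 m and angle between printer's own z axis and vertical below 0.05 rad and linear speed of printer below 0.03 m/s); the robot touches nothing.
It fails at once if the printer is shoved or lifted more than 40 mm (distance of printer from where it was at the start of the episode above 0.04 m).
It fails at once if the printer is lifted off the bench (height (world z) of printer above 0.02 m).
It fails at once if the printer is tipped by more than 0.15 rad (angle between printer's own z axis and vertical above 0.15 rad).
It fails at once if a thing on the bench is moved more than 25 mm (distance of any of tag_roll, reed_plate, screwdriver, pliers, knife, wax_jar, tape, mug from where it was at the start of the episode above 0.025 m).
It also fails if it takes over 45 s, if anything falls off the work surface, if the arm or the gripper's body presses on something with over 40 N, if the wrist force passes 120 N, or if a joint passes its speed limit or range.

## Working session

There is one attempt and no reset: what is moved stays moved. The work goes in short steps, Python scripts to look and compute and a tool call to move; the robot and the scene stay as the last step left them, time stands still between calls to the robot, and variables do not carry over. Pictures are saved under pics/ and viewed, at most 10 in all, crops included, and the job is handed in when it is done.

Besides the shell and the picture viewer there is one more tool, called after "Emit:" by a JSON object that holds its "op" and its "data". jog_arm: Moves the arm, as the interface text tells. Its arguments: {"type":"object","properties":{"targets":{"type":"array","items":{"type":"array","items":{"type":"array","items":{"type":"number"}}}},"claw":{"type":"number"},"grip_force":{"type":"number"}},"required":["targets"]}

```bash
mkdir -p pics; python3 - <<'E'
from plant import *
import cv2,numpy as np
a=get_image("scene");b=get_image("top")
cv2.imwrite("pics/a.png",a);cv2.imwrite("pics/b.png",b)
s=state();print(s['eef_pos'],s['eef_rot'],s['time'])
for n in("scene","top"):
  m=camera_model(n);print(np.round(m['mtx'],1),np.round(m['extrinsics'],3))
E
```

```text
[0.19285083 0.5144946  0.20588466] [-3.14007166e+00 -2.28215979e-04  2.78284191e+00] 0.1
[[391.8   0.  251.1]
 [  0.  391.8 185.4]
 [  0.    0.    1. ]] [[ 0.156  0.711 -0.685  1.554]
 [ 0.988 -0.105  0.116 -0.185]
 [ 0.01  -0.695 -0.719  1.211]
 [ 0.     0.     0.     1.   ]]
[[359.4   0.  257.5]
 [  0.  359.4 183.1]
 [  0.    0.    1. ]] [[-0.01  -0.986  0.169  0.257]
 [-1.     0.005 -0.027  0.025]
 [ 0.026 -0.169 -0.985  1.251]
 [ 0.     0.     0.     1.   ]]
```

View pics/a.png

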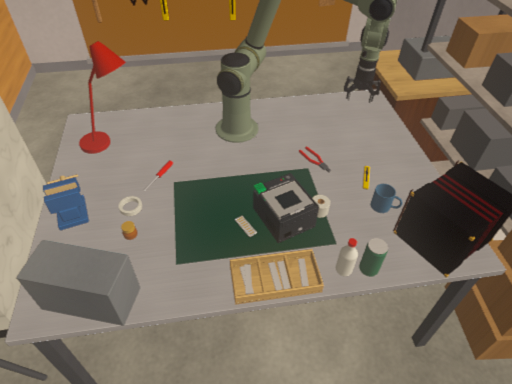

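View pics/b.png

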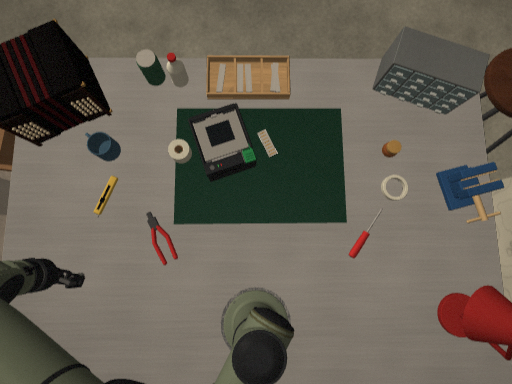

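The scene shows the printer near the mat's centre, with the tab at (260,188) in the scene view and (249,156) in the top view. The roll stands on the printer's left and the reed plate on its right.

```bash
cat > h.py <<'E'
import cv2,numpy as np
from plant import *
def ray(n,uv,z):
    m=camera_model(n);E=np.array(m['extrinsics']);K=np.array(m['mtx'])
    d=E[:3,:3]@np.linalg.inv(K)@np.array([uv[0],uv[1],1.]);o=E[:3,3]
    return o+d*(z-o[2])/d[2]
def blob(mask,near):
    n,l,s,c=cv2.connectedComponentsWithStats(mask.astype(np.uint8))
    k=[i for i in range(1,n) if s[i,4]>15]
    i=min(k,key=lambda i:np.hypot(*(c[i]-near)));return l==i,c[i],s[i,4]
E
python3 - <<'E'
from h import *
out={}
for n,f,t in(("scene","a",(260,188)),("top","b",(249,156))):
    im=cv2.imread(f"pics/{f}.png").astype(int);B,G,R=im[...,0],im[...,1],im[...,2]
    m,c,a=blob((G>110)&(G>R+60)&(G>B+40),t);print(n,c,a,ray(n,c,.134))
    if n=="top":
        r=cv2.minAreaRect(np.argwhere(m)[:,::-1].astype(np.float32));print([ray(n,p,.134)[:2].round(4) for p in cv2.boxPoints(r)])
        hsv=cv2.cvtColor(im.astype(np.uint8),cv2.COLOR_BGR2HSV)
        g=(hsv[...,1]<40)&(hsv[...,2]>95); g[:, :190]=0;g[:,256:]=0;g[:104]=0;g[180:]=0
        m,c,a=blob(g,(220,140));r=cv2.minAreaRect(np.argwhere(m)[:,::-1].astype(np.float32))
        print(a,cv2.boxPoints(r).round(1).tolist());P=np.array([ray(n,p,.13)[:2] for p in cv2.boxPoints(r)]);print(P.round(4),P.mean(0))
        for i in range(4):
            d=P[(i+1)%4]-P[i];print(np.linalg.norm(d),np.degrees(np.arctan2(d[1],d[0])))
im=cv2.imread("pics/b.png")[95:190,165:290];cv2.imwrite("pics/c.png",cv2.resize(im,None,fx=6,fy=6,interpolation=cv2.INTER_CUBIC))
E
```

```text
scene [259.85333333 187.36      ] 75 [0.54344621 0.01964511 0.134     ]
top [246.14634146 153.2195122 ] 41 [0.54582579 0.02872955 0.134     ]
[array([0.5486, 0.0445]), array([0.5637, 0.015 ]), array([0.5346, 0.0012]), array([0.5197, 0.0306])]
42 [[217.10000610351562, 156.60000610351562], [235.3000030517578, 150.10000610351562], [236.3000030517578, 152.89999389648438], [218.10000610351562, 159.39999389648438]]
[[0.5361 0.1214]
 [0.5573 0.0634]
 [0.5481 0.0602]
 [0.5269 0.1182]] [0.54207519 0.09082924]
0.06177727321479709 -69.90882492427792
0.009758762884427468 -160.9083372667867
0.06169811722950164 110.05053367664654
0.009713940746353048 19.554071485452514
```

View pics/c.png

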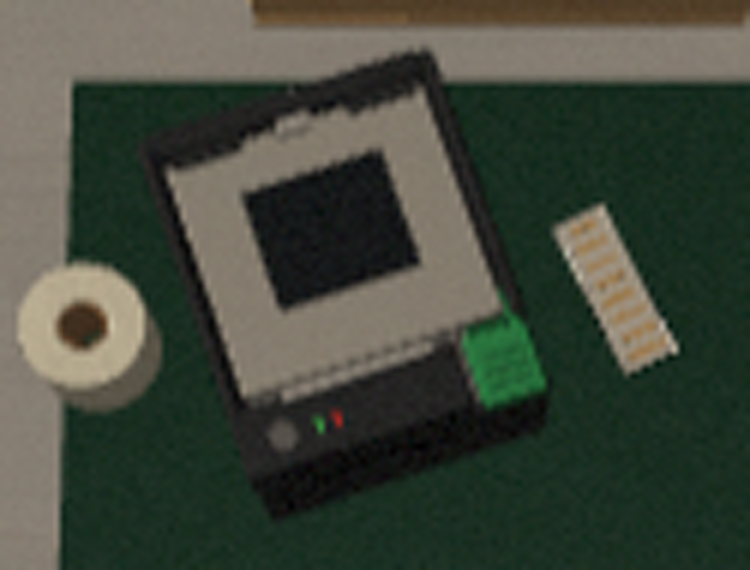

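```bash
python3 - <<'E'
from h import *
w=lambda x,y,z:ray("top",((x+.5)/6-.5+165,(y+.5)/6-.5+95),z)[:2]
def ang(a,b,z=.13):
    d=w(*b,z)-w(*a,z);return np.linalg.norm(d).round(4),np.degrees(np.arctan2(d[1],d[0])).round(2)
for a,b in [((243,405),(170,168)),((503,310),(425,90)),((545,405),(432,52)),((250,470),(145,140)),((282,308),(243,192)),((418,264),(382,152))]:print("x",ang(a,b))
for a,b in [((425,52),(145,140)),((425,90),(170,168)),((382,152),(243,192)),((418,264),(282,308)),((545,405),(250,470))]:print("y",ang(a,b))
print("tab",w(505,362,.134),w(505,362,.134))
for p in [(432,52),(145,140),(250,470),(547,405)]:print(w(*p,.13))
print("win",np.mean([w(*p,.13) for p in[(282,308),(243,192),(418,264),(382,152)]],0))
E
```

```text
x (np.float64(0.1378), np.float64(17.42))
x (np.float64(0.131), np.float64(18.63))
x (np.float64(0.2072), np.float64(16.86))
x (np.float64(0.1919), np.float64(17.98))
x (np.float64(0.0683), np.float64(18.56))
x (np.float64(0.066), np.float64(17.24))
y (np.float64(0.1596), np.float64(108.41))
y (np.float64(0.1446), np.float64(107.87))
y (np.float64(0.0782), np.float64(106.77))
y (np.float64(0.0766), np.float64(108.47))
y (np.float64(0.1599), np.float64(102.49))
tab [0.54021875 0.02044183] [0.54021875 0.02044183]
[0.71593018 0.05936553]
[0.66553626 0.2146238 ]
[0.48302633 0.1553828 ]
[ 0.51759767 -0.00180492]
win [0.61543404 0.11356173]
```

Emit:
{"op": "jog_arm", "data": {"targets": [[[-15, -10, -10, -1], [-45, -31, -20, -4], [-80, -56, -20, -7], [-115, -80, -20, -10], [-150, -104, -20, -13], [-185, -129, -20, -16], [-220, -153, -20, -19], [-255, -177, -20, -22], [-290, -202, -20, -25], [-325, -226, -20, -28], [-360, -250, -20, -31], [-395, -275, -20, -34], [-430, -299, -20, -37], [-460, -320, -20, -38], [-480, -334, -20, -38.3], [-490, -341, -20, -38.3], [-495, -344, -20, -38.3], [-495, -344, -20, -38.3], [-495, -344, -20, -38.3]]], "claw": 0, "grip_force": 20}}

```text
time: 2.0
eef_pos: [0.5351, 0.0201, 0.2265]
eef_rot: [3.141, -0.0, -2.831]
wrist_force: [-0.3, 0.7, -0.1]
grip_width: -0.0001
gripper_force: 0.0
```

Emit:
{"op": "jog_arm", "data": {"targets": [[[0, 0, 15, 0], [0, 1, 35, 0], [0, 1, 55, 0], [0, 1, 70, 0], [0, 1, 77, 0], [0, 1, 80, 0], [0, 1, 80, 0]]]}}

```text
time: 2.7
eef_pos: [0.5354, 0.0205, 0.1469]
eef_rot: [3.142, 0.0, -2.831]
wrist_force: [0.1, -0.2, 0.5]
grip_width: -0.0003
gripper_force: 0.0
```

```bash
python3 - <<'E'
from h import *
s=state();print(s['eef_pos'],s['wrist_force'])
a=get_image("scene")[140:240,220:330];b=get_image("top")[95:195,185:295]
f=lambda i:cv2.resize(i,(396,360),interpolation=cv2.INTER_CUBIC)
cv2.imwrite("pics/d.png",np.hstack([f(a),f(b)]))
E
```

```text
[0.53543715 0.0205404  0.14686051] [ 0.14890722 -0.23819756  0.50206749]
```

View pics/d.png

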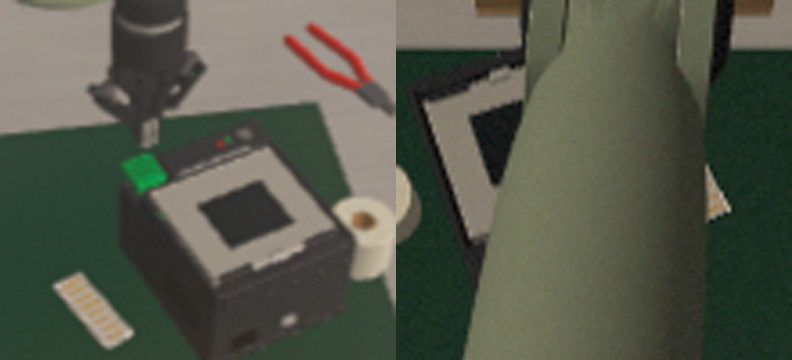

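Emit:
{"op": "jog_arm", "data": {"targets": [[[-2, 0, 5, 0], [-3, 0, 10, 0], [-3, 0, 13, 0], [-3, 0, 15, 0], [-3, 0, 17, 0], [-3, 0, 18, 0]]]}}

```text
time: 3.4
eef_pos: [0.5382, 0.0209, 0.1283]
eef_rot: [3.141, -0.0, -2.832]
wrist_force: [-0.4, 0.0, 0.3]
grip_width: 0.0002
gripper_force: 0.0
```

```bash
python3 - <<'E'
from h import *
s=state();print(s['eef_pos'],s['wrist_force'])
a=get_image("scene")[140:240,220:330]
cv2.imwrite("pics/e.png",cv2.resize(a,(660,600),interpolation=cv2.INTER_CUBIC))
E
```

```text
[0.53821796 0.02092209 0.12830634] [-0.38590694  0.04366998  0.34100374]
```

View pics/e.png

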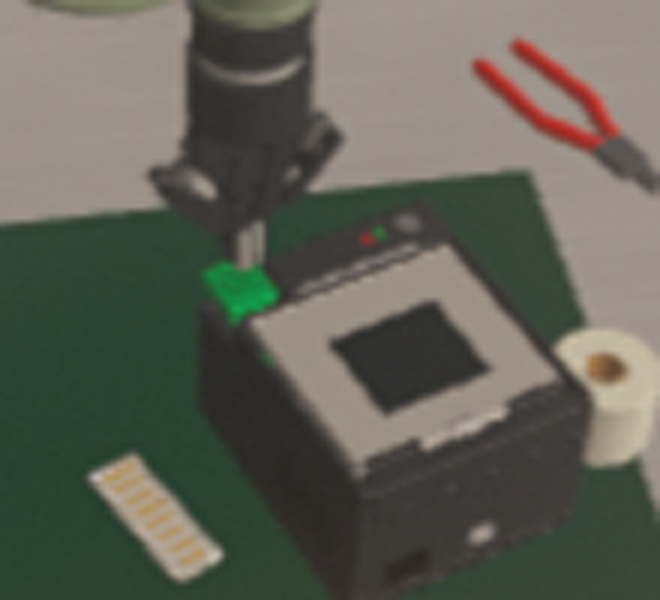

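```bash
python3 - <<'E'
from h import *
m=camera_model("scene");E=np.linalg.inv(m['extrinsics']);K=m['mtx']
def pr(p):
    q=K@(E@np.r_[p,1])[:3];return ((q[:2]/q[2]-[220,140]+.5)*6).round(0)
print("tcp",pr([.5382,.0209,.128]),pr([.5382,.0209,.138]))
c,s=.952,.306
for d in(11,-11):
  for e in(14,-14):print("foot",pr([.5382+c*d-s*e,.0209+s*d+c*e,.128]))
# tab corners px -> world
for n in[(203,280),(245,262),(278,292),(232,315),(240,285),(355,470),(585,402),(428,205)]:
    print(n,ray("scene",(n[0]/6-.5+220,n[1]/6-.5+140),.134)[:2].round(4))
E
```

```text
tcp [242. 288.] [243. 277.]
foot [-50414.  -7415.]
foot [ 1997. -2506.]
foot [ 1585. -1850.]
foot [-10563.  -1355.]
(203, 280) [ 0.5336 -0.0039]
(245, 262) [0.5217 0.0253]
(278, 292) [0.5509 0.0414]
(232, 315) [0.5663 0.0092]
(240, 285) [0.5414 0.0186]
(355, 470) [0.7003 0.06  ]
(585, 402) [0.6688 0.209 ]
(428, 205) [0.4877 0.1532]
```

Emit:
{"op": "jog_arm", "data": {"targets": [[[0, 0, 2, 0], [0, 0, 4, 0], [0, 0, 5, 0], [0, 0, 5, 0]]]}}

```text
time: 3.85
eef_pos: [0.5382, 0.0209, 0.1234]
eef_rot: [3.141, -0.0, -2.832]
wrist_force: [-0.7, 0.3, 0.7]
grip_width: -0.0001
gripper_force: 0.0
```

```bash
python3 - <<'E'
from h import *
s=state();print(s['eef_pos'],s['wrist_force'],s['torque'],s['grip_width'],s['time'])
a=get_image("scene")[140:240,220:330]
cv2.imwrite("pics/f.png",cv2.resize(a,(660,600),interpolation=cv2.INTER_CUBIC))
E
```

```text
[0.53820797 0.02094704 0.12339105] [-0.74155958  0.3112709   0.70166755] [ 0.02141218 -0.02455183 -0.03017278] -0.0001444292616364601 3.85
```

View pics/f.png

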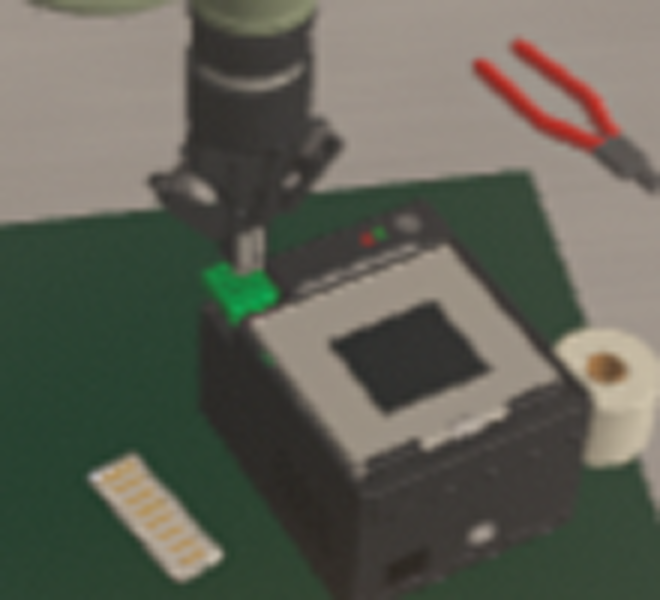

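Emit:
{"op": "jog_arm", "data": {"targets": [[[0, 0, 2, 0], [0, 0, 4, 0], [0, 0, 5, 0], [0, 0, 5, 0]]]}}

```text
time: 4.3
eef_pos: [0.5382, 0.0209, 0.1183]
eef_rot: [3.141, -0.0, -2.832]
wrist_force: [0.1, -0.5, 0.5]
grip_width: 0.0003
gripper_force: 0.0
```

Emit:
{"op": "jog_arm", "data": {"targets": [[[0, 0, 2, 0], [0, 0, 3, 0], [0, 0, 3, 0]]]}}

```text
time: 4.6
eef_pos: [0.5382, 0.021, 0.1154]
eef_rot: [3.141, -0.0, -2.832]
wrist_force: [0.6, -0.2, 0.0]
grip_width: -0.0001
gripper_force: 0.0
```

Emit:
{"op": "jog_arm", "data": {"targets": [[[0, 0, 2, 0], [0, 0, 3, 0], [0, 0, 3, 0]]]}}

```text
time: 4.9
eef_pos: [0.5382, 0.021, 0.1124]
eef_rot: [3.141, -0.0, -2.832]
wrist_force: [0.2, 0.3, -0.1]
grip_width: 0.0002
gripper_force: 0.0
```

```bash
python3 - <<'E'
from h import *
s=state();print(s['eef_pos'],s['wrist_force'],s['torque'],s['grip_width'],s['time'])
a=get_image("scene")[140:240,220:330]
cv2.imwrite("pics/g.png",cv2.resize(a,(660,600),interpolation=cv2.INTER_CUBIC))
E
```

```text
[0.53819162 0.02096936 0.11236581] [ 0.17958216  0.25599468 -0.05283709] [ 0.05069803 -0.01976102 -0.00116883] 0.00018655342496031808 4.9
```

View pics/g.png

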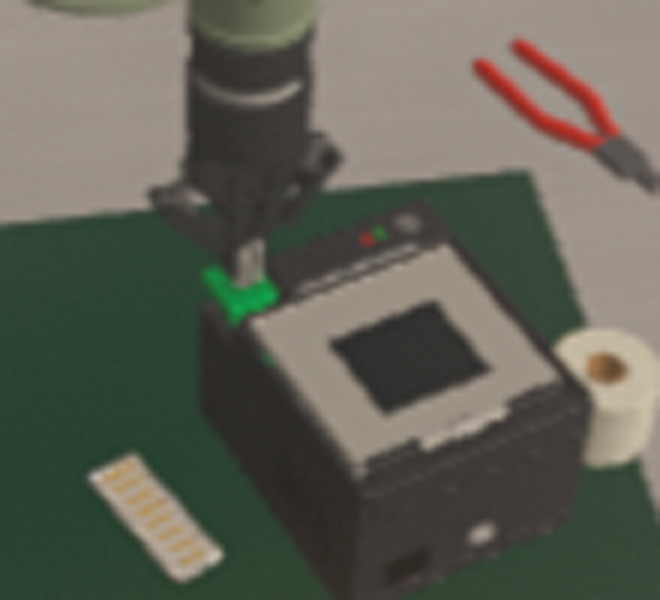

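Emit:
{"op": "jog_arm", "data": {"targets": [[[0, 0, 2, 0], [0, 0, 3, 0], [0, 0, 3, 0]]]}}

```text
time: 5.25
eef_pos: [0.5383, 0.021, 0.1095]
eef_rot: [3.142, -0.0, -2.832]
wrist_force: [0.6, 0.2, 0.2]
grip_width: 0.0003
gripper_force: 0.0
```

Emit:
{"op": "jog_arm", "data": {"targets": [[[0, 0, 2, 0], [0, 0, 3, 0], [0, 0, 3, 0]]]}}

```text
time: 5.55
eef_pos: [0.5374, 0.0206, 0.1068]
eef_rot: [-3.141, -0.002, -2.832]
wrist_force: [-3.9, -1.6, 5.0]
grip_width: 0.0
gripper_force: 2.8
```

```bash
python3 - <<'E'
from h import *
s=state();print(s['eef_pos'],s['wrist_force'],s['torque'],s['grip_width'],s['time'])
a=get_image("scene")[120:240,220:330]
cv2.imwrite("pics/i.png",cv2.resize(a,(550,600),interpolation=cv2.INTER_CUBIC))
E
```

```text
[0.5374151  0.02058207 0.10675017] [-3.88656391 -1.64913184  5.04769618] [-0.2107953   0.78897662  0.05414294] 6.916587013390056e-06 5.55
```

View pics/i.png

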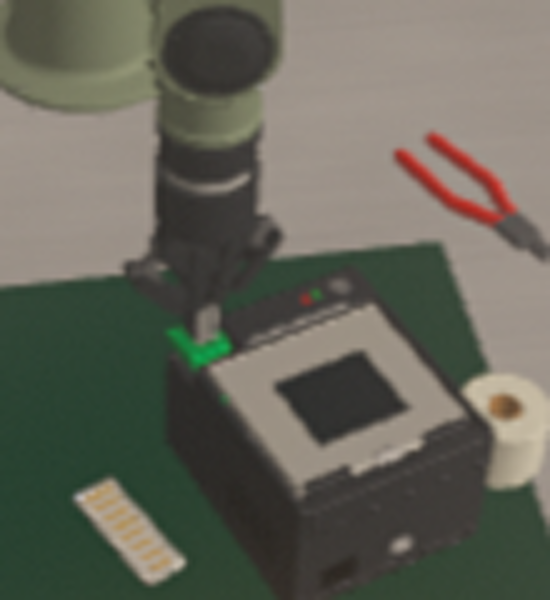

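Emit:
{"op": "jog_arm", "data": {"targets": [[[0, 0, 0, 0], [0, 0, 0, 0], [0, 0, 0, 0]]]}}

```text
time: 5.9
eef_pos: [0.5374, 0.0206, 0.1067]
eef_rot: [-3.141, -0.002, -2.832]
wrist_force: [-3.9, -1.0, 4.8]
grip_width: 0.0001
gripper_force: 2.8
```

```bash
python3 - <<'E'
from h import *
im=get_image("scene");cv2.imwrite("pics/j.png",im)
old=cv2.imread("pics/g.png");cur=cv2.resize(im[140:240,220:330],(660,600),interpolation=cv2.INTER_CUBIC)
d=cv2.absdiff(old,cur).max(2)
print("diff in lid area",d[300:450,260:580].mean(),"rear/body",d[450:600,200:600].mean())
hs=cv2.cvtColor(cur,cv2.COLOR_BGR2HSV);ho=cv2.cvtColor(old,cv2.COLOR_BGR2HSV)
for h in(ho,hs):
  m=(h[...,0]>55)&(h[...,0]<80)&(h[...,1]>150)&(h[...,2]>110);p=np.argwhere(m);print(len(p),p.min(0),p.max(0),p.mean(0))
E
```

```text
diff in lid area 1.3282083333333334 rear/body 1.2003
1645 [270 206] [320 276] [294.96534954 241.24194529]
1364 [276 203] [319 276] [298.0271261  241.67815249]
```

Emit:
{"op": "jog_arm", "data": {"targets": [[[0, 0, 1, 0], [0, 0, 2, 0], [0, 0, 2, 0]]]}}

```text
time: 6.25
eef_pos: [0.5368, 0.0204, 0.1047]
eef_rot: [-3.141, -0.003, -2.832]
wrist_force: [-6.5, -2.5, 8.3]
grip_width: 0.0003
gripper_force: 4.3
```

```bash
python3 - <<'E'
from h import *
s=state();print(s['eef_pos'],s['wrist_force'],s['torque'],s['time'])
im=get_image("scene");cv2.imwrite("pics/k.png",im)
old=cv2.imread("pics/j.png")
d=cv2.absdiff(old,im).max(2)
print("lid",d[190:215,263:317].mean(),"body",d[215:240,253:320].mean(), "bg",d[300:,:].mean())
E
```

```text
[0.53678532 0.02036911 0.10471417] [-6.4958964  -2.46885378  8.3026175 ] [-0.38093433  1.13114279  0.03643161] 6.25
lid 18.94074074074074 body 1.493134328358209 bg 0.9270135788690477
```

Emit:
{"op": "jog_arm", "data": {"targets": [[[0, 0, -6, 0], [3, 0, -14, 0], [15, 0, -18, 0], [35, 0, -25, 0], [60, 0, -40, 0], [75, 0, -60, 0], [80, 0, -70, 0], [80, 0, -70, 0], [80, 0, -70, 0]]]}}

```text
time: 7.2
eef_pos: [0.4627, -0.0035, 0.1745]
eef_rot: [-3.141, 0.001, -2.832]
wrist_force: [-0.4, -1.2, 0.5]
grip_width: 0.0001
gripper_force: 0.0
```

```bash
python3 - <<'E'
from h import *
s=state();print(s['eef_pos'],s['wrist_force'],s['time'])
a=get_image("scene")[90:240,210:340];b=get_image("top")[95:195,165:295]
f=lambda i:cv2.resize(i,(400,400),interpolation=cv2.INTER_CUBIC)
cv2.imwrite("pics/l.png",np.hstack([f(a),f(b)]))
E
```

```text
[ 0.462739   -0.00345062  0.17454585] [-0.44645526 -1.19909426  0.45520947] 7.2
```

View pics/l.png

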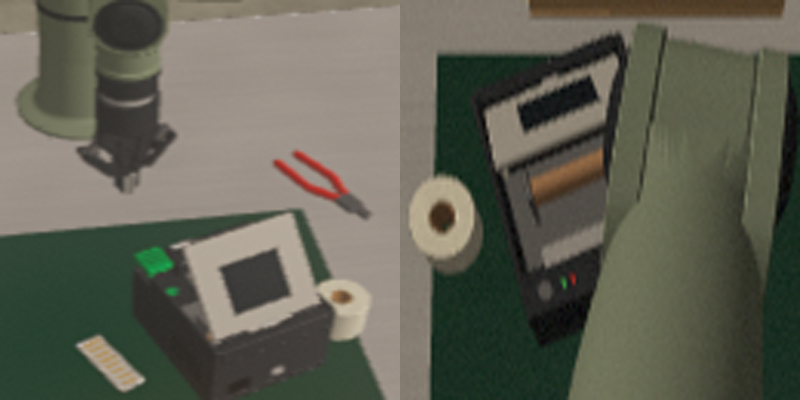

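The lid stands half open (edge around (185,245)–(295,213) in the left panel) and the tab is back up. Next I'll line up at the lid's middle.

Emit:
{"op": "jog_arm", "data": {"targets": [[[0, 5, -10, 0], [0, 15, -18, 0], [0, 30, -18, 0], [-10, 45, -18, 0], [-30, 57, -18, 0], [-55, 62, -18, 0], [-80, 62, -18, 0], [-100, 62, -18, 0], [-110, 62, -18, 0], [-115, 62, -18, 0], [-115, 62, -18, 0]]]}}

```text
time: 8.4
eef_pos: [0.5526, 0.0909, 0.1925]
eef_rot: [3.141, -0.001, -2.832]
wrist_force: [0.1, -0.5, 0.9]
grip_width: 0.0001
gripper_force: 0.0
```

```bash
python3 - <<'E'
from h import *
s=state();print(s['eef_pos'],s['wrist_force'],s['time'])
a=get_image("scene")[90:240,210:340]
cv2.imwrite("pics/m.png",cv2.resize(a,(520,600),interpolation=cv2.INTER_CUBIC))
E
```

```text
[0.55262285 0.09094681 0.19252932] [ 0.11060234 -0.46784658  0.8509716 ] 8.4
```

View pics/m.png

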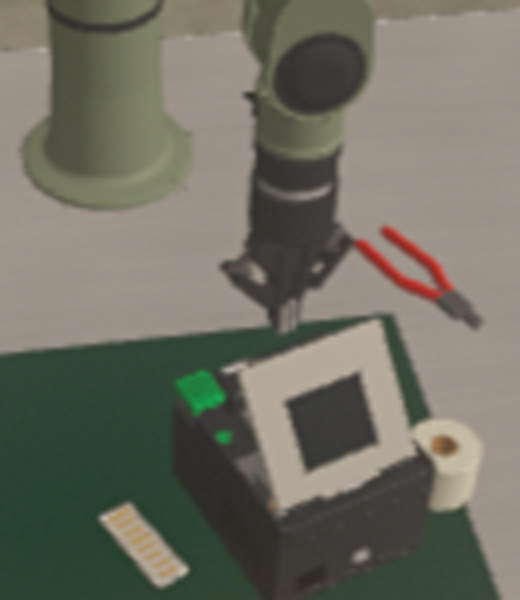

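```bash
python3 - <<'E'
from h import *
E=np.linalg.inv(camera_model("scene")['extrinsics']);K=np.array(camera_model("scene")['mtx'])
def pr(p):
    q=K@(E@np.r_[p,1])[:3];return ((q[:2]/q[2]-[210,90]+.5)*4).round(0)
for z in(.1925,.20,.21,.2175,.225):print(z,"ray",ray("scene",(281.6,172.5),z)[:2].round(4),"proj tcp",pr([.5526,.0909,z]),"rear",pr([.563,.0943,z]))
c,s=.952,.306
for y in(-.074,0,.074):print("edge",pr([.603-.0045*c-s*y,.107-.0045*s+c*y,.2325]))
E
```

```text
0.1925 ray [0.5345 0.1021] proj tcp [281. 347.] rear [287. 354.]
0.2 ray [0.542 0.1  ] proj tcp [281. 341.] rear [287. 348.]
0.21 ray [0.5521 0.0972] proj tcp [282. 333.] rear [288. 341.]
0.2175 ray [0.5596 0.095 ] proj tcp [282. 327.] rear [288. 335.]
0.225 ray [0.5671 0.0929] proj tcp [283. 321.] rear [289. 329.]
edge [237. 375.]
edge [310. 349.]
edge [381. 324.]
```

Emit:
{"op": "jog_arm", "data": {"targets": [[[0, 0, 3, 0], [-3, 0, 6, 0], [-10, 0, 6, 0], [-18, 0, 6, 0], [-24, 0, 6, 0], [-28, 0, 6, 0], [-32, 0, 6, 0], [-36, 0, 6, 0], [-40, 0, 6, 0], [-43, 0, 6, 0], [-46, 0, 6, 0], [-49, 0, 6, 0], [-52, 0, 6, 0], [-55, 0, 6, 0], [-58, 0, 6, 0], [-60, 0, 6, 0], [-60, 0, 6, 0]]]}}

```text
time: 10.15
eef_pos: [0.6104, 0.1091, 0.1865]
eef_rot: [3.142, 0.0, -2.832]
wrist_force: [-0.5, -0.9, -0.3]
grip_width: -0.0001
gripper_force: 0.2
```

```bash
cat > lid.py <<'E'
from h import *
E_=np.linalg.inv(camera_model("scene")['extrinsics']);K=np.array(camera_model("scene")['mtx'])
def pr(p):
    q=K@(E_@np.r_[p,1])[:3];return q[:2]/q[2]
def meas(im):
    hsv=cv2.cvtColor(im,cv2.COLOR_BGR2HSV);m=(hsv[...,1]<60)&(hsv[...,2]>125)
    m[:150]=0;m[235:]=0;m[:,:262]=0;m[:,:]&=True;m[:,318:]=0
    m,c,a=blob(cv2.erode(m.astype(np.uint8),np.ones((1,1))),(292,195));p=cv2.boundingRect(m.astype(np.uint8));return p,c.round(1),a
def pred(a):
    c,s=.952,.306;x=.08-.136*np.cos(a);z=.126+.136*np.sin(a)
    return [pr([.603+x*c-s*y,.107+x*s+c*y,z]).round(0).tolist() for y in(-.074,.074)]
if __name__=="__main__":
    im=get_image("scene");cv2.imwrite("pics/n%d.png"%(state()['time']*100),im)
    print(state()['wrist_force'].round(2) if hasattr(state()['wrist_force'],'round') else state()['wrist_force'],state()['eef_pos'])
    print(meas(im))
    for a in(0,.9,1.1,1.3,1.5,1.7,1.9):print(a,pred(a))
    g=cv2.cvtColor(im,cv2.COLOR_BGR2GRAY)[150:226:3,262:326:2]
    for i,r in enumerate(g):print(150+3*i,''.join('#' if v>150 else '+' if v>115 else '-' if v>75 else '.' for v in r))
E
python3 lid.py
```

```text
[ 0.25 -0.29 -0.13] [0.61023928 0.1089865  0.18647859]
((271, 160, 47, 59), array([297.5, 190.2]), np.int32(1126))
0 [[261.0, 194.0], [295.0, 182.0]]
0.9 [[269.0, 183.0], [305.0, 170.0]]
1.1 [[272.0, 185.0], [309.0, 171.0]]
1.3 [[276.0, 187.0], [313.0, 174.0]]
1.5 [[280.0, 192.0], [317.0, 178.0]]
1.7 [[284.0, 197.0], [322.0, 183.0]]
1.9 [[288.0, 204.0], [326.0, 189.0]]
150 ++++++++++..------+-.++--+++++++
153 ++++#####+...........-+#+--+++++
156 +++++++##+............-++#+--+++
159 +++++++##+...........----+++--++
162 +++++++++...........-..++------+
165 +++++++++............-++++++-.--
168 ++++++...--.......+..--+++++++--
171 ++++++-..-.............-+++++++#
174 ...................-+#####+##+++
177 ..............---########+######
180 .....-++-...-############-+++###
183 -....-..-################-++++++
186 --...--############-.+###+-+++++
189 --.....+#######-.....-###+.+##++
192 ....-+++####.........-###+..####
195 .....+++####..........####-+####
198 .--....-####-.........+#########
201 .......-####+.........+###+#+--+
204 ....----+###+.....-+#####+-.####
207 ....----+###+.-+######-.....-###
210 .......--###########-.......-+##
213 ........-#######--..........++##
216 ........-+#--...............+###
219 .........-......................
222 ................................
225 ................................
```

Emit:
{"op": "jog_arm", "data": {"targets": [[[-2, 0, 0, 0], [-4, 0, 0, 0], [-6, 0, 0, 0], [-9, 0, 0, 0], [-12, 0, 0, 0], [-15, 0, 0, 0], [-18, 0, 0, 0], [-21, 0, 0, 0], [-24, 0, 0, 0], [-27, 0, 0, 0], [-30, 0, 0, 0], [-33, 0, 0, 0], [-36, 0, 0, 0], [-39, 0, 0, 0], [-42, 0, 0, 0], [-45, 0, 0, 0], [-47, 0, 0, 0], [-49, 0, 0, 0], [-50, 0, 0, 0], [-50, 0, 0, 0]]]}}

```text
time: 12.2
eef_pos: [0.6577, 0.1242, 0.1865]
eef_rot: [3.142, -0.0, -2.832]
wrist_force: [0.4, -0.1, 0.6]
grip_width: 0.0002
gripper_force: 0.0
```

```bash
python3 lid.py
```

```text
[ 0.06 -0.02  0.8 ] [0.65756624 0.12417502 0.18649222]
((271, 164, 47, 54), array([298.7, 194.4]), np.int32(757))
0 [[261.0, 194.0], [295.0, 182.0]]
0.9 [[269.0, 183.0], [305.0, 170.0]]
1.1 [[272.0, 185.0], [309.0, 171.0]]
1.3 [[276.0, 187.0], [313.0, 174.0]]
1.5 [[280.0, 192.0], [317.0, 178.0]]
1.7 [[284.0, 197.0], [322.0, 183.0]]
1.9 [[288.0, 204.0], [326.0, 189.0]]
150 +++++++++++++#-...---++---++++++
153 ++++########++............-++#++
156 ++++++####++++...........++--+++
159 ++++++##+####+..--...--+.+++--++
162 ++++#++++++++-...........------+
165 +++++++++++++-...........+#+-.--
168 +++++++++++++-...........-++++--
171 +++++++---..............-..++++#
174 .........................-+#####
177 ............--...........+######
180 .............-...........-++####
183 -........---...........-+##+++++
186 --...-+--##+++....---##+++++++++
189 --.....--+##++-.-##++++++++++##+
192 ....-++++++.-+##+++++++--+++####
195 .....++-..-+++++++++....++++####
198 .--.......-+++++-.......+++#####
201 ........---++++........-+++#+--+
204 ....-------++++.......-+++-.####
207 ....------++++....-++++-....-###
210 .......---++++.-+++#-.......-+##
213 ........+-+++++++-..........++##
216 ........+-++-...............+###
219 .........-......................
222 ................................
225 ................................
```

Emit:
{"op": "jog_arm", "data": {"targets": [[[-2, 0, 0, 0], [-4, 0, 0, 0], [-6, 0, 0, 0], [-8, 0, 0, 0], [-10, 0, 0, 0], [-12, 0, 0, 0], [-14, 0, 0, 0], [-16, 0, 0, 0], [-18, 0, 0, 0], [-20, 0, 0, 0], [-22, 0, 0, 0], [-24, 0, 0, 0], [-24, 0, 0, 0], [-24, 0, 0, 0], [-24, 0, 0, 0], [-24, 0, 0, 0]]]}}

```text
time: 13.85
eef_pos: [0.6804, 0.1315, 0.1866]
eef_rot: [-3.142, -0.0, -2.832]
wrist_force: [-0.5, 0.7, 0.3]
grip_width: -0.0003
gripper_force: 0.0
```

```bash
python3 lid.py
```

```text
[-0.04  1.13 -0.22] [0.68039549 0.13147607 0.18664658]
((283, 190, 35, 27), array([300.4, 200.6]), np.int32(265))
0 [[261.0, 194.0], [295.0, 182.0]]
0.9 [[269.0, 183.0], [305.0, 170.0]]
1.1 [[272.0, 185.0], [309.0, 171.0]]
1.3 [[276.0, 187.0], [313.0, 174.0]]
1.5 [[280.0, 192.0], [317.0, 178.0]]
1.7 [[284.0, 197.0], [322.0, 183.0]]
1.9 [[288.0, 204.0], [326.0, 189.0]]
150 +++++++#+##+++++----------++++++
153 ++++########++++-.-------++-++++
156 +#+#++#####+++++......----..-+++
159 ++++++#####++#++...........---++
162 +#+##++++++++++-.-........-----+
165 +++++++++++++++-...---+++-.--.--
168 +++++++++++++++............+#+--
171 +++++++---.................+++##
174 ..........................-.-+##
177 ............--..............+###
180 ...........................+####
183 -........--..---..........+#++++
186 --...-+-...--.............-#++#+
189 --.....--+##++-.............-+##
192 ....-++#+++-+#+-...-+-..--##++++
195 .....++-.......+-..-.-+##+++++##
198 .--........-----+-+##++++--++###
201 ........------+##++++-...-+++--+
204 ....----------+++--.....++-.####
207 ....---------+++.....-+-....-###
210 .......-----+++..--+-.......-+##
213 ........+---++-+--..........+###
216 ........+--+-...............+###
219 .........-......................
222 ................................
225 ................................
```

Emit:
{"op": "jog_arm", "data": {"targets": [[[5, 0, 0, 0], [15, 0, 0, 0], [35, 0, 0, 0], [60, 0, -5, 0], [90, 0, -15, 0], [125, 0, -30, 0], [160, 0, -45, 0], [190, 0, -55, 0], [210, 0, -60, 0], [220, 0, -60, 0], [220, 0, -60, 0], [220, 0, -60, 0], [220, 0, -60, 0]]]}}

```text
time: 15.2
eef_pos: [0.4716, 0.0646, 0.2461]
eef_rot: [3.141, -0.0, -2.832]
wrist_force: [-0.3, 0.4, 0.1]
grip_width: -0.0001
gripper_force: 0.0
```

```bash
python3 lid.py; python3 - <<'E'
from h import *
im=get_image("scene").astype(int);B,G,R=im[...,0],im[...,1],im[...,2]
print(blob((G>110)&(G>R+60)&(G>B+40),(260,188))[1:])
a=cv2.imread("pics/a.png").astype(int)
d=np.abs(a-im).max(2);print("body",d[218:236,285:300].mean(),"reed",d[216:236,236:258].mean(),"roll",d[195:216,318:330].mean())
E
```

```text
[-0.25  0.27 -0.98] [0.471548   0.06461899 0.24605229]
((271, 186, 47, 31), array([295.6, 198. ]), np.int32(347))
0 [[261.0, 194.0], [295.0, 182.0]]
0.9 [[269.0, 183.0], [305.0, 170.0]]
1.1 [[272.0, 185.0], [309.0, 171.0]]
1.3 [[276.0, 187.0], [313.0, 174.0]]
1.5 [[280.0, 192.0], [317.0, 178.0]]
1.7 [[284.0, 197.0], [322.0, 183.0]]
1.9 [[288.0, 204.0], [326.0, 189.0]]
150 +++++++++++++++++++-+#+--+++++++
153 ++++######+++++++++---+#+--++#++
156 +++++++#+#+++++++++++--+##+--+++
159 +++++++#++##+++++++++++--+++--++
162 +++++++++++++++++++++++++------+
165 ++++++++++++++++++++++++++#+----
168 +++++++++++++++++++++--+++++++--
171 +++++++---..............+++++++#
174 ........................-#+##+#+
177 ............--...........+######
180 .............-...........-+++###
183 -........---..............++++++
186 --...-+-...-+++...........-+++#+
189 --.....--+++++-............--+##
192 ....-++++++-+#+-........--##++++
195 .....++-.......+-....-+##+++++##
198 .--.........----+-+##++++--++###
201 ........-------##++++-...-+++--+
204 ....----------+++--.....-+-.####
207 ....---------+++.....-+-....-###
210 .......-----+++..--+-.......-+##
213 ........++--++-+--..........++##
216 ........+--+-...............+###
219 .........-......................
222 ................................
225 ................................
(array([259.82894737, 187.42105263]), np.int32(76))
body 1.3148148148148149 reed 1.9045454545454545 roll 4.400793650793651
```

The lid stays at its stop, the tab is back at its starting pixel, and the printer hasn't moved.

```bash
python3 -c "
from plant import *
print(job_done())"
```

```text
the job is handed in; nothing more can be done
None
```

I pressed the tab, the lid sprang up, and I pushed it over to its stop, where it stays open by itself with the hand clear. In the last image the tab was back up and the printer had not moved, and I have handed the job in, though it returned no verdict.

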